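Pack the metal-forming kit into its caddy

TASK

Pack the metalsmith's kit away in the wooden caddy: the bench block, the doming block, the long grooved bar and the large tin, each lying flat on the felt in the nest cut to its shape and size (large square, small square, long, round). Set each one down rather than dropping it. The short plain bar and the small tin belong to someone else: leave them where they are.

Things in the scene. Friction and masses are not known exactly. Their poses are not given: they have to be found in the camera images.
- bench_block: Flat square steel slab on a black rubber lower half, 62 x 62 mm, 26 mm high, about 0.5 kg; x and y along its sides. Origin: centre of its underside; z up. Loose, standing on the table at the start at any yaw.
- doming_block: Steel cube, 46 mm each way, with one large round hollow (34 mm wide, 12 mm deep) in its top, about 0.6 kg; x and y along its sides. Origin: centre of its underside; z up. Loose, standing on the table at the start at any yaw.
- grooved_bar: Long steel bar with four grooves across its top, 90 mm along its x, 34 mm along its y, 26 mm high, about 0.55 kg. Origin: centre of its underside; z up. Loose, standing on the table at the start at any yaw.
- large_tin: Flat round lidded aluminium tin, 54 mm diameter, 26 mm high, about 0.09 kg. Origin: centre of its underside; z up. Loose, standing on the table at the start at any yaw.
- short_bar: Look-alike that stays: plain steel bar without grooves, 58 mm along its x, 34 mm along its y, 26 mm high. Origin: centre of its underside; z up. Loose, standing on the table at the start at any yaw.
- small_tin: Look-alike that stays: flat round lidded aluminium tin, 38 mm diameter, 26 mm high. Origin: centre of its underside; z up. Loose, standing on the table at the start at any yaw.
- nest_large_square: Fixed pale wood insert, 120 (x) x 108 (y) x 10 mm, one of four in any order, in a row along y at 110 mm pitch in a wooden caddy (134 x 456 mm, rim 16 mm above the table; place and yaw vary). Large square pocket, 78 x 78 mm, for the bench block. Pocket centred, 6 mm deep, dark felt floor. Origin: centre of the insert's underside, 5 mm above the table; pocket floor at z = 4 mm, top face at 10 mm.
- nest_small_square: Fixed pale wood insert, 120 (x) x 108 (y) x 10 mm, one of four in any order, in a row along y at 110 mm pitch in a wooden caddy (134 x 456 mm, rim 16 mm above the table; place and yaw vary). Small square pocket, 60 x 60 mm, for the doming block. Pocket centred, 6 mm deep, dark felt floor. Origin: centre of the insert's underside, 5 mm above the table; pocket floor at z = 4 mm, top face at 10 mm.
- nest_long: Fixed pale wood insert, 120 (x) x 108 (y) x 10 mm, one of four in any order, in a row along y at 110 mm pitch in a wooden caddy (134 x 456 mm, rim 16 mm above the table; place and yaw vary). Long pocket, 106 mm along its x and 50 mm along its y, for the grooved bar (either way round). Pocket centred, 6 mm deep, dark felt floor. Origin: centre of the insert's underside, 5 mm above the table; pocket floor at z = 4 mm, top face at 10 mm.
- nest_round: Fixed pale wood insert, 120 (x) x 108 (y) x 10 mm, one of four in any order, in a row along y at 110 mm pitch in a wooden caddy (134 x 456 mm, rim 16 mm above the table; place and yaw vary). Round pocket, 70 mm diameter, for the large tin. Pocket centred, 6 mm deep, dark felt floor. Origin: centre of the insert's underside, 5 mm above the table; pocket floor at z = 4 mm, top face at 10 mm.
There are look-alikes about, which are no part of the job. Leave any blue or red look-alike of the doming_block alone.

How it is judged:
By the outcome, as a careful person would: the job done as asked, in the order asked, and still so for the second after the job is handed in, with the robot touching nothing.
It also fails if it takes over 104 s, if anything falls off the work surface, if the arm or the gripper's body presses on something with over 40 N, if the wrist force passes 120 N, or if a joint passes its speed limit or range.

ROBOT

A 6-joint arm with a two-finger parallel gripper is mounted at the origin on the work surface. World frame = base frame: x ahead of the robot, y to its left, z up, the work surface at z = 0. Lengths are in mm, angles in degrees, forces in N, time in s.
With the tool pointing down it reaches from about 350 to 850 mm from the base axis. Payload 8.1 kg.
Tool frame: the origin (TCP) lies at the centre of the arm's flange, where the gripper is bolted on; the fingertips stand 173 mm ahead of it and the grasp point (between the pads) lies 155 mm ahead of it; z points along the fingers, y is the line along which they close (so a half turn about z gives the same grasp; the last joint's range is limited). The gripper opens to 85 mm and grips with 20 to 120 N. Pads are 22 mm wide; open, the fingers measure 114 mm over their backs; the gripper's body (76 mm by 85 mm) begins 54 mm behind the grasp point. The pads swing forward as they close: fully open they stand 13 mm farther back than shut.
Start: joints at [-74.909, 7.471, 85.268, -0, 87.261, -4.893], TCP at [205.083, -563.869, 404.692] pointing down, gripper open.
Joint ranges: [-169.43, 169.43], [-51.17, 129.36], [1.28, 143.12], [-76.62, 256.62], [0, 156.53], [-152.29, 152.29]. Speed limits (degrees/s): [136.94, 136.94, 159.86, 180, 180, 180].

INTERFACE

Orientations are given as [roll, pitch, yaw] about the fixed x, y, z axes, in that order (R = Rz(yaw) Ry(pitch) Rx(roll)).
In Python, from bench import * gives the robot as it stands.
- The arm moves only by the shell command python3 -m jog 'ROWS' [FORCE]. ROWS is text: rows parted by semicolons, each of 7 numbers parted by spaces: the shift along the tool's x, y, z scaled (see below), then the turn, a rotation vector about the tool's x, y, z scaled (see below), then the closure, from -1 (fully open) to 1 (shut). In form: tx ty tz wx wy wz hand; .... A call has 1 to 5 rows; each row shifts and turns the commanded pose from where the row before left it, along the tool's axes as they then stand; what a row does not reach is not made up. The controller multiplies each number of a shift by 0.1 m and each number of a turn by 60 degrees. A row lasts 1/8 s, in which the tool goes at most 62.5 mm and 10.7 degrees, less where a joint would pass 70% of its speed; a pose out of reach is approached as far as the arm can. A call with a number of a shift or a turn outside -1 to 1 is refused whole. A call with a gripper value outside its range is refused whole. The fingers move at their own pace and stop on an object; FORCE is the grip in N (left out, the last holds). Time passes only in rows, so rows that do not move let the fingers close. It gives the time, the measured TCP pose, the force, the opening and the grip force at its end, in the units of the state.
- sense(): the state, without advancing time (a new reading comes with each control period).
- snapshot(name): name is "scene" or "side" or "wrist"; returns a dict with "img" (480x640x3 uint8, red, green, blue), "fx", "fy", "cx", "cy" (pixels), "extrinsics" (4x4, takes a point from camera to world coordinates). Camera axes: x right, y down, z forward; pixel columns grow to the right and rows downward; lengths in mm; the calibration is good to about 2 mm. A picture is of the moment at which its call begins. There is no depth.
- hand_in(): hands the job in; it is judged then, once.
The state is a dict: "time": time; "joint_pos": joint angles; "qd": joint speeds; "joint_efforts": joint torques, N m; "tool_pos": TCP position; "tcp_rot": TCP orientation; "ft_force": force on the tool from outside, world axes, zero at the start; "wrist_torque": the same for the moment, N m; "finger_gap": finger opening in mm; "grip_force": force on a finger pad.
Only numpy, scipy, OpenCV 4.12 (cv2) and the standard library are available. Lean on these libraries where they do the work, as an engineer would, in place of code of your own. Each camera call takes 0.05 s, during which the arm holds its last target. There are 200 camera calls.

## Working session

There is one attempt and no reset: what is moved stays moved. The work goes in short steps, Python scripts to look and compute and a shell command to move; the robot and the scene stay as the last step left them, time stands still between calls to the robot, and variables do not carry over. Pictures are saved under pics/ and viewed, at most 17 in all, crops included, and the job is handed in when it is done.

```bash
mkdir -p pics; ls
python3 - <<'E'
from bench import *
import cv2
for n in ("scene","side"):
    s=snapshot(n); cv2.imwrite(f"pics/{n}0.png",s["img"][:,:,::-1])
    print(n,s["fx"],s["fy"],s["cx"],s["cy"]);print(s["extrinsics"])
print(sense())
E
```

```text
pics
scene 474.56595810693716 474.56595810693716 323.28118707357487 246.61749406289744
[[ 2.81880594e-02  8.64802517e-01 -5.01320296e-01  1.01609275e+03]
 [ 9.99521092e-01 -3.07907044e-02  3.08521578e-03 -1.40499093e+01]
 [-1.27679027e-02 -5.01167177e-01 -8.65256287e-01  8.52714969e+02]
 [ 0.00000000e+00  0.00000000e+00  0.00000000e+00  1.00000000e+00]]
side 552.0803196248534 552.0803196248534 320.1074146172058 239.50477334075114
[[-9.85513910e-01 -1.31392483e-01  1.07230349e-01  3.99811345e+02]
 [-1.69594525e-01  7.64164173e-01 -6.22326935e-01  7.01894054e+02]
 [-1.72509876e-04 -6.31497532e-01 -7.75377868e-01  9.14006987e+02]
 [ 0.00000000e+00  0.00000000e+00  0.00000000e+00  1.00000000e+00]]
{'time': 0.1, 'joint_pos': array([-7.49068430e+01,  7.51128346e+00,  8.53226998e+01, -1.65712342e-03,
        8.72601814e+01, -4.89365346e+00]), 'qd': array([-0.03135967, -0.21144636, -0.180626  ,  0.08762334, -0.00191764,
        0.03668997]), 'joint_efforts': array([ 1.32339697e-03, -5.70950174e+01, -5.01942015e+01, -1.16773908e-04,
        8.07938719e-03,  4.82338658e-05]), 'tool_pos': array([ 205.04023119, -563.66639072,  403.74710165]), 'tcp_rot': array([-1.79906037e+02, -6.38379324e-03,  1.99868858e+01]), 'ft_force': array([0.03778085, 0.7202294 , 0.43062623]), 'wrist_torque': array([ 0.03593135, -0.01770004,  0.05887673]), 'grip_force': 0.0, 'finger_gap': 85.52191257830503}
```

View pics/scene0.png

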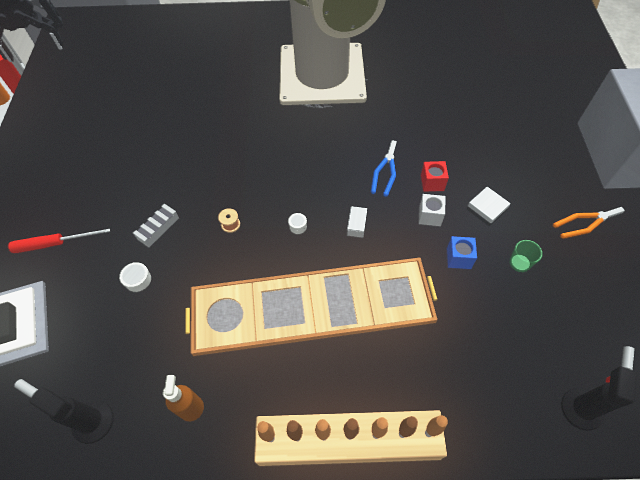

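View pics/side0.png

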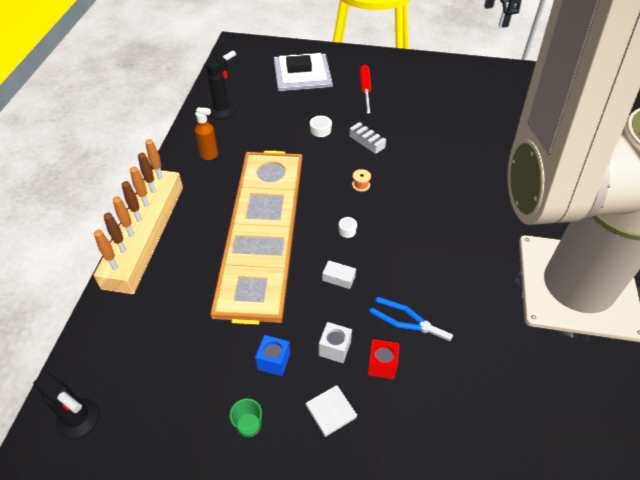

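The scene view shows:
- **Kit:** grooved bar (156,225), large tin (135,277), bench block (489,204), steel doming block (432,209).
- **Leave alone:** small tin (298,223), short bar (357,221), red cube (435,175), blue cube (462,250).
- **Nests, left to right:** round (225,314), large square (283,307), long (340,299), small square (397,292).

I'll measure these now and make one enlarged crop to confirm which is which.

```bash
cat > h.py <<'E'
from bench import *
import cv2, numpy as np
def ray(s,px,z):
    px=np.atleast_2d(np.asarray(px,float)); E=s["extrinsics"]
    d=np.c_[(px[:,0]-s["cx"])/s["fx"],(px[:,1]-s["cy"])/s["fy"],np.ones(len(px))]@E[:3,:3].T
    o=E[:3,3]; return (o+d*((z-o[2])/d[:,2])[:,None])[:,:2]
def blob(s,seed,z,lo,hi,R=45,sat=60):
    """largest blob near seed with gray in lo..hi, low saturation -> world min-area rect at z"""
    im=s["img"]; g=cv2.cvtColor(im,cv2.COLOR_RGB2GRAY); S=im.max(2).astype(int)-im.min(2)
    m=((g>=lo)&(g<=hi)&(S<sat)).astype(np.uint8); w=np.zeros_like(m); x,y=seed
    w[max(0,y-R):y+R,max(0,x-R):x+R]=1; m=cv2.morphologyEx(m*w,cv2.MORPH_OPEN,np.ones((3,3),np.uint8))
    c=max(cv2.findContours(m,cv2.RETR_EXTERNAL,cv2.CHAIN_APPROX_NONE)[0],key=cv2.contourArea)
    # outline pixels sit half a pixel inside
    P=ray(s,c[:,0,:],z).astype(np.float32); r=cv2.minAreaRect(P)
    return np.round(r[0],1),np.round(r[1],1),round(r[2],1),P
E
python3 - <<'E'
from h import *
for n,seeds in (("scene",dict(gb=(156,225),lt=(135,277),st=(298,223),sb=(357,221),dome=(432,209),bench=(489,204),Nround=(225,314),Nlsq=(283,307),Nlong=(340,299),Nssq=(397,292))),
 ("side",dict(gb=(368,137),lt=(320,126),dome=(335,342),bench=(331,410),Nround=(271,172),Nlsq=(265,207),Nlong=(258,246),Nssq=(251,289)))):
    s=snapshot(n); g=cv2.cvtColor(s["img"],cv2.COLOR_RGB2GRAY)
    for k,p in seeds.items():
        z=9 if k[0]=='N' else 46 if k=='dome' else 26
        lo,hi=(100,185) if k[0]=='N' else (185,255)
        c,wh,a,P=blob(s,p,z,lo,hi,R=40 if k[0]!='N' else 30,sat=25)
        print(n,k,c,wh,a,"gray",g[p[1]-8:p[1]+9:8,p[0]].tolist())
s=snapshot("scene");cv2.imwrite("pics/c.png",cv2.resize(s["img"][150:360,100:520,::-1],None,fx=1.9,fy=1.9,interpolation=2))
E
```

```text
scene gb [ 496.6 -387.1] [31.2  7.8] 51.4 gray [115, 200, 120]
scene lt [ 586.6 -384.6] [53.2 50.4] 88.0 gray [224, 222, 249]
scene st [471. -63.] [35.8 34.8] 87.9 gray [232, 230, 155]
scene sb [470.7  61.5] [33.2 57. ] 79.1 gray [238, 236, 249]
scene dome [455.8 232.6] [16.5 46. ] 81.6 gray [124, 119, 131]
scene bench [441.9 343.5] [60.8 61.6] 41.1 gray [240, 241, 241]
scene Nround [ 671.3 -202.4] [65.8 62.8] 88.1 gray [180, 170, 168]
scene Nlsq [658.5 -92.8] [74.5 75.3] 6.3 gray [164, 176, 171]
scene Nlong [646.5  17.2] [103.2  48. ] 6.1 gray [178, 171, 172]
scene Nssq [634.5 126.9] [56.3 57.4] 6.1 gray [176, 173, 171]
side gb [ 431.4 -324.9] [21.7 44.9] 5.6 gray [100, 117, 127]
side lt [ 583.6 -371.1] [52.7 77.2] 9.8 gray [241, 242, 233]
side dome [454.6 219.4] [47.5 50.1] 81.5 gray [112, 111, 179]
side bench [443.1 344.2] [61.8 64.6] 41.1 gray [244, 245, 244]
side Nround [ 671.6 -207. ] [52.8 53.8] 9.8 gray [178, 178, 177]
side Nlsq [662.2 -96.8] [72.3 68.4] 6.3 gray [190, 181, 181]
side Nlong [650.9  13.6] [99.3 42.5] 6.6 gray [180, 179, 205]
side Nssq [638.8 122.3] [56.  52.1] 9.8 gray [189, 182, 183]
```

View pics/c.png

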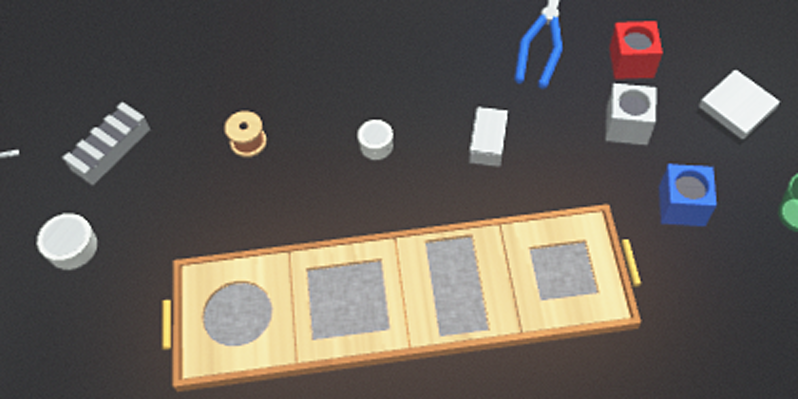

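The crop confirms the picks. The steel doming block is at crop (632,113), between the red (636,48) and blue (688,193) cubes. The grooved bar at (105,143) has grooves, while the plain bar at (488,136) is short. The large tin is at (67,240), with the small one at (375,138). The nest sizes also agree. Next I'll refine the bar and doming block and plan the first move.

```bash
cat >> h.py <<'E'
def plan(x,y,z,yaw,pos=None,yaw0=None):
    """turn (deg about tool z), then shift along tool axes at the new yaw, in row units summed"""
    st=sense(); p=st["tool_pos"] if pos is None else np.array(pos); y0=st["tcp_rot"][2] if yaw0 is None else yaw0
    dx,dy=x-p[0],y-p[1]; a=np.radians(yaw); turn=-(yaw-y0)
    print("wz sum %.3f | tx %.3f ty %.3f tz %.3f"%(turn/60,(dx*np.cos(a)+dy*np.sin(a))/100,(dx*np.sin(a)-dy*np.cos(a))/100,(p[2]-z)/100))
E
python3 - <<'E'
from h import *
s=snapshot("scene"); g=cv2.cvtColor(s["img"],cv2.COLOR_RGB2GRAY)
im=s["img"]; S=im.max(2).astype(int)-im.min(2)
# grooved bar: all bright land pixels
m=np.zeros_like(g); w=np.s_[195:250,128:185]; m[w]=((g[w]>175)&(S[w]<30))
ys,xs=np.nonzero(m); r=cv2.minAreaRect(ray(s,np.c_[xs,ys],26).astype(np.float32)); print("gb",r)
for lo in (150,190,205,220):
    print(lo,blob(s,(432,205),46,lo,255,R=22,sat=25)[:3])
# hollow
m=np.zeros_like(g); w=np.s_[195:214,424:444]; m[w]=g[w]<150; m=cv2.morphologyEx(m,cv2.MORPH_OPEN,np.ones((3,3),np.uint8))
ys,xs=np.nonzero(m); print("hollow",cv2.minAreaRect(ray(s,np.c_[xs,ys],46).astype(np.float32)))
print("ring grays",g[192:226:2,432],g[204,418:448:2])
im2=cv2.cvtColor(im,cv2.COLOR_RGB2HSV)
for n,h in(("red",(0,5)),("blue",(105,125))):
    m=((im2[...,0]>=h[0])&(im2[...,0]<=h[1])&(im2[...,1]>120)&(im2[...,2]>170)).astype(np.uint8);m[:150]=0;m[:,:410]=0;m[290:]=0;m[:,480:]=0
    ys,xs=np.nonzero(m);print(n,cv2.minAreaRect(ray(s,np.c_[xs,ys],46).astype(np.float32)))
plan(450,-300,300,20)
plan(450,-300,300,20); plan(442.5,343.8,300,41.1,(450,-300,300),20)
E
```

```text
gb ((464.66937255859375, -362.0535583496094), (33.763336181640625, 89.43327331542969), 52.61375427246094)
150 (array([454.1, 219.4]), array([47.2, 47.4]), 82.4)
190 (array([455.7, 232.6]), array([16.5, 45.8]), 81.6)
205 (array([467.9, 231.7]), array([14.2, 21.4]), 81.1)
220 (array([469.2, 232.5]), array([12.2, 18.7]), 81.1)
hollow ((455.0162048339844, 219.19142150878906), (31.403949737548828, 30.209980010986328), 87.85446166992188)
ring grays [ 58  95 241 124 126 123 126 125 125 147 243 129 131 132 129 130 134] [ 60 101 184 241 113 125 125 126 124 127 126 113 200 246  56]
red ((364.8695983886719, 236.7958984375), (46.84696960449219, 46.78549575805664), 89.90384674072266)
blue ((558.8336181640625, 263.0421447753906), (46.755767822265625, 46.682106018066406), 83.7039566040039)
wz sum -0.000 | tx 3.204 ty -1.641 tz 1.043
wz sum -0.000 | tx 3.204 ty -1.641 tz 1.043
wz sum -0.352 | tx 4.176 ty -4.901 tz 0.000
```

```bash
J="python3 -m jog"
$J '.46 -.23 .15 0 0 0 -1;.46 -.23 .15 0 0 0 -1;.46 -.23 .15 0 0 0 -1;.46 -.23 .15 0 0 0 -1;.46 -.23 .15 0 0 0 -1' 60 >/dev/null
$J '.46 -.23 .15 0 0 0 -1;.46 -.23 .15 0 0 0 -1;0 0 0 0 0 -.176 -1;0 0 0 0 0 -.176 -1;0 0 0 0 0 0 -1'
$J '.35 -.41 0 0 0 0 -1;.35 -.41 0 0 0 0 -1;.35 -.41 0 0 0 0 -1;.35 -.41 0 0 0 0 -1;.35 -.41 0 0 0 0 -1' >/dev/null
$J '.35 -.41 0 0 0 0 -1;.35 -.41 0 0 0 0 -1;.35 -.41 0 0 0 0 -1;.35 -.41 0 0 0 0 -1;.35 -.41 0 0 0 0 -1' >/dev/null
$J '.35 -.41 0 0 0 0 -1;.35 -.41 0 0 0 0 -1;0 0 0 0 0 0 -1;0 0 0 0 0 0 -1'
python3 -c "
from h import *
plan(442.5,343.8,230,41.1)
s=snapshot('wrist');cv2.imwrite('pics/w1.png',s['img'][:,:,::-1]);print(s['fx'],s['extrinsics'])"
```

```text
time: 1.55
tool_pos: [452.8, -302.3, 299.6]
tcp_rot: [-180.0, 0.0, 41.1]
ft_force: [-0.8, -0.4, -1.1]
finger_gap: 85.6
grip_force: 0.0
time: 3.3
tool_pos: [445.6, 344.1, 299.4]
tcp_rot: [180.0, 0.0, 41.0]
ft_force: [-0.3, -0.3, 0.2]
finger_gap: 85.4
grip_force: 0.0
wz sum -0.002 | tx -0.025 ty -0.019 tz 0.694
332.2506619939877 [[ 6.55916279e-01 -7.18619180e-01 -2.30998505e-01  5.05197572e+02]
 [-7.54833641e-01 -6.24409418e-01 -2.00845844e-01  3.95261772e+02]
 [ 9.40337023e-05  3.06103502e-01 -9.51998234e-01  2.68892853e+02]
 [ 0.00000000e+00  0.00000000e+00  0.00000000e+00  1.00000000e+00]]
```

View pics/w1.png

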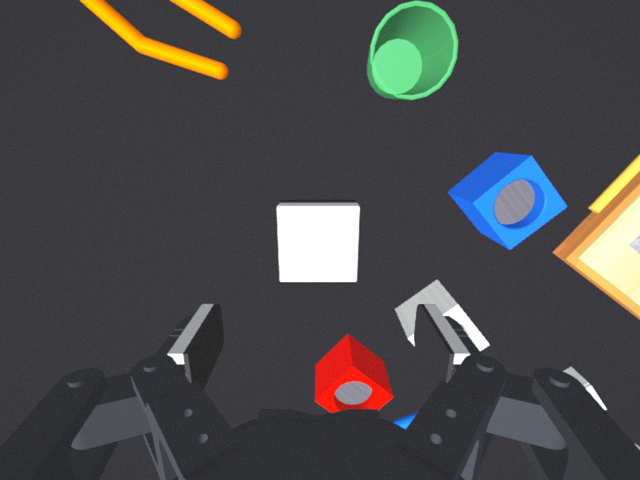

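The wrist view shows the bench block centred at (319,243) between the fingers, and the open fingertips come out about 160 mm below the TCP. I'll refine the block's position from here.

```bash
python3 -c "
from h import *
s=snapshot('wrist');c=blob(s,(319,240),26,200,255,R=60,sat=30)[:3];print(c)
plan(*c[0],174,41.1)"
```

```text
(array([444.6, 343.1]), array([61.5, 61.5]), 41.0)
wz sum -0.003 | tx -0.011 ty -0.008 tz 1.256
```

```bash
J="python3 -m jog"
$J '-.015 -.01 .3 0 0 0 -1;0 0 .3 0 0 0 -1;0 0 .3 0 0 0 -1;0 0 .25 0 0 0 -1;0 0 .1 0 0 0 -1'
$J '0 0 0 0 0 0 -1;0 0 0 0 0 0 0;0 0 0 0 0 0 .3;0 0 0 0 0 0 .6;0 0 0 0 0 0 1' 60
$J '0 0 0 0 0 0 1;0 0 0 0 0 0 1;0 0 0 0 0 0 1' 60
python3 -c "
from h import *
s=snapshot('side');cv2.imwrite('pics/s1.png',cv2.resize(s['img'][280:480,180:480,::-1],None,fx=2,fy=2));
plan(660.5,-93.5,230,6.3)"
```

```text
time: 4.03
tool_pos: [443.6, 342.5, 173.2]
tcp_rot: [-180.0, 0.2, 40.9]
ft_force: [-0.1, 0.7, -0.1]
finger_gap: 85.2
grip_force: 0.0
time: 4.65
tool_pos: [444.8, 344.5, 176.7]
tcp_rot: [180.0, -0.2, 41.1]
ft_force: [-1.0, -1.7, 6.7]
finger_gap: 60.7
grip_force: 67.6
time: 5.03
tool_pos: [444.8, 344.5, 176.7]
tcp_rot: [179.9, -0.2, 41.1]
ft_force: [-0.1, -1.7, 5.9]
finger_gap: 60.6
grip_force: 67.6
wz sum 0.580 | tx 1.663 ty 4.590 tz -0.534
```

View pics/s1.png

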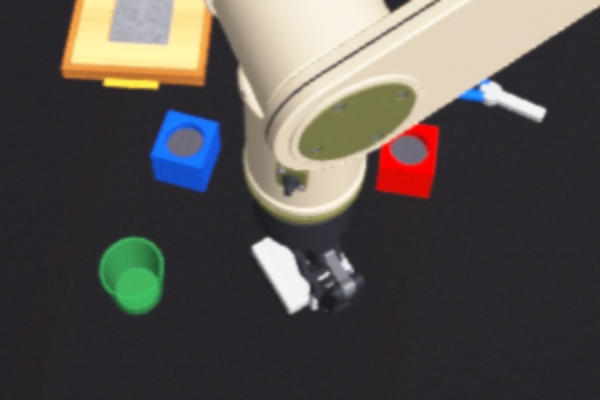

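```bash
J="python3 -m jog"
$J '0 0 -.1 0 0 0 1;0 0 -.3 0 0 0 1;0 0 -.4 0 0 0 1;0 0 0 0 0 0 1;0 0 0 0 0 0 1'
python3 -c "
from h import *
s=snapshot('wrist');cv2.imwrite('pics/w2.png',s['img'][:,:,::-1])
st=sense()
for z in (70,80,90,100): print(z,blob(s,(319,240),z,180,255,R=170,sat=30)[:3])
plan(660.5,-93.5,260,6.3)"
```

```text
time: 5.7
tool_pos: [443.3, 343.8, 253.5]
tcp_rot: [-180.0, 0.1, 41.1]
ft_force: [-0.5, 0.4, -6.6]
finger_gap: 60.9
grip_force: 67.6
70 (array([425.8, 328.2]), array([77.9, 77.9]), 41.2)
80 (array([430.8, 332.5]), array([72.8, 72.8]), 41.2)
90 (array([435.8, 336.9]), array([67.7, 67.7]), 41.2)
100 (array([440.8, 341.3]), array([62.6, 62.6]), 41.2)
wz sum 0.580 | tx 1.682 ty 4.583 tz -0.073
```

View pics/w2.png

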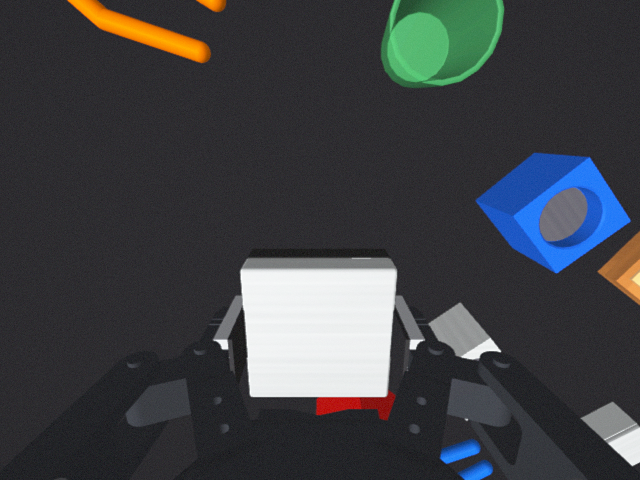

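Held level, with its underside about 177 mm below the TCP. Next I'll turn it and carry it to the large square nest.

```bash
J="python3 -m jog"
$J '0 0 -.1 0 0 .145 1;0 0 0 0 0 .145 1;0 0 0 0 0 .145 1;0 0 0 0 0 .145 1;.17 .46 0 0 0 0 1' >/dev/null
$J '.17 .46 0 0 0 0 1;.17 .46 0 0 0 0 1;.17 .46 0 0 0 0 1;.17 .46 0 0 0 0 1;.17 .46 0 0 0 0 1' >/dev/null
$J '.17 .46 0 0 0 0 1;.17 .46 0 0 0 0 1;.17 .46 0 0 0 0 1;.17 .46 0 0 0 0 1;0 0 0 0 0 0 1' >/dev/null
$J '0 0 0 0 0 0 1;0 0 0 0 0 0 1'
python3 -c "
from h import *
s=snapshot('wrist');cv2.imwrite('pics/w3.png',s['img'][:,:,::-1])
plan(660.5,-93.5,190,6.3)"
```

```text
time: 7.88
tool_pos: [662.7, -93.3, 263.3]
tcp_rot: [-179.9, 0.1, 6.4]
ft_force: [0.3, 0.3, -5.6]
finger_gap: 60.9
grip_force: 68.1
wz sum 0.001 | tx -0.024 ty -0.000 tz 0.738
```

View pics/w3.png

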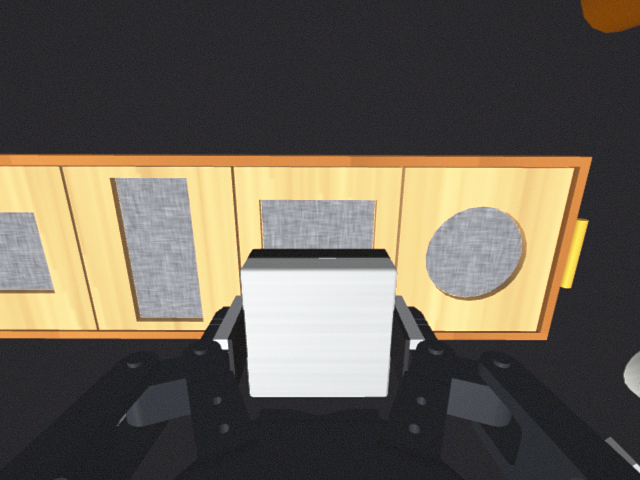

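The wrist view shows the block lined up over the large square pocket, whose far edge runs (261,200)–(376,200). I'll check the nest positions from this close view.

```bash
python3 -c "
from h import *
s=snapshot('wrist'); P=ray(s,[(261,200),(376,200)],9.); m=P.mean(0);a=np.radians(6.3)
print(P,np.linalg.norm(P[1]-P[0]),'centre',m-39*np.array([np.cos(a),np.sin(a)]))
print('round',blob(s,(475,253),9,80,205,R=55,sat=25)[:3]);print('long',blob(s,(163,250),9,80,205,R=80,sat=25)[:3])
g=s['img'][...,0]*0
"
```

```text
[[ 695.0172042   -50.26739812]
 [ 703.77644943 -128.10094472]] 78.32487058859213 centre [660.63234955 -93.46380955]
round (array([ 673.2, -203.3]), array([67.4, 66.6]), 12.1)
long (array([649.4,  18. ]), array([103.8,  46.9]), 6.3)
```

```bash
J="python3 -m jog"
$J '-.01 0 .3 0 0 0 1;0 0 .3 0 0 0 1;0 0 .1 0 0 0 1;0 0 0 0 0 0 1;0 0 0 0 0 0 1'
$J '0 0 .03 0 0 0 1;0 0 .02 0 0 0 1;0 0 0 0 0 0 1;0 0 0 0 0 0 1'
```

```text
time: 8.6
tool_pos: [663.2, -94.6, 196.6]
tcp_rot: [179.9, -0.1, 6.3]
ft_force: [0.9, 0.1, -4.7]
finger_gap: 60.6
grip_force: 68.1
time: 9.1
tool_pos: [662.4, -94.6, 189.7]
tcp_rot: [-180.0, 0.0, 6.3]
ft_force: [0.1, 0.9, -5.3]
finger_gap: 61.0
grip_force: 68.1
```

```bash
J="python3 -m jog"
$J '0 0 .02 0 0 0 1;0 0 0 0 0 0 1;0 0 0 0 0 0 1'
$J '0 0 .015 0 0 0 1;0 0 0 0 0 0 1;0 0 0 0 0 0 1'
$J '0 0 .015 0 0 0 1;0 0 0 0 0 0 1;0 0 0 0 0 0 1'
```

```text
time: 9.48
tool_pos: [662.4, -94.6, 187.6]
tcp_rot: [-180.0, 0.0, 6.3]
ft_force: [0.2, 0.3, -5.2]
finger_gap: 60.8
grip_force: 68.1
time: 9.85
tool_pos: [662.4, -94.5, 186.2]
tcp_rot: [-180.0, 0.0, 6.3]
ft_force: [0.9, -0.0, -6.1]
finger_gap: 60.5
grip_force: 68.1
time: 10.22
tool_pos: [662.5, -94.6, 185.7]
tcp_rot: [180.0, -0.0, 6.3]
ft_force: [-5.3, 1.0, 4.5]
finger_gap: 60.5
grip_force: 69.2
```

```bash
J="python3 -m jog"
$J '0 0 0 0 0 0 -.45;0 0 0 0 0 0 -.6;0 0 0 0 0 0 -.7;0 0 0 0 0 0 -.7;0 0 -.05 0 0 0 -.7'
$J '0 0 -.2 0 0 0 -.7;0 0 -.4 0 0 0 -.7;0 0 -.4 0 0 0 -.7;0 0 0 0 0 0 -.7'
python3 -c "
from h import *
plan(454.7,219.3,280,-8.2)
s=snapshot('wrist');print(blob(s,(319,300),35,200,255,R=150,sat=25)[:3])"
```

```text
time: 10.85
tool_pos: [662.2, -94.5, 189.4]
tcp_rot: [-180.0, 0.1, 6.3]
ft_force: [-0.1, -0.3, 0.2]
finger_gap: 72.4
grip_force: 0.0
time: 11.35
tool_pos: [664.4, -95.0, 297.1]
tcp_rot: [179.8, -0.6, 6.3]
ft_force: [-0.8, -0.1, -0.4]
finger_gap: 72.5
grip_force: 0.0
wz sum 0.242 | tx -2.523 ty -2.811 tz 0.171
(array([661.3, -94.8]), array([59.6, 61.3]), 6.3)
```

Bench block is in its nest at (661,-95), yaw 6.3. Doming block is next.

```bash
J="python3 -m jog"
$J '0 0 0 0 0 .121 -1;0 0 0 0 0 .121 -1;-.315 -.35 0 0 0 0 -1;-.315 -.35 0 0 0 0 -1;-.315 -.35 0 0 0 0 -1' >/dev/null
$J '-.315 -.35 0 0 0 0 -1;-.315 -.35 0 0 0 0 -1;-.315 -.35 0 0 0 0 -1;-.315 -.35 0 0 0 0 -1;-.315 -.35 0 0 0 0 -1' >/dev/null
$J '0 0 .1 0 0 0 -1;0 0 0 0 0 0 -1;0 0 0 0 0 0 -1'
python3 -c "
from h import *
plan(454.7,219.3,192,-8.2)
s=snapshot('wrist');cv2.imwrite('pics/w4.png',s['img'][:,:,::-1]);
for lo in (140,150,165,180): print(lo,blob(s,(319,270),46,lo,255,R=90,sat=30)[:3])"
```

```text
time: 13.02
tool_pos: [453.5, 217.7, 279.5]
tcp_rot: [180.0, 0.0, -8.3]
ft_force: [-0.5, -0.7, 0.6]
finger_gap: 85.4
grip_force: 0.0
wz sum -0.001 | tx 0.010 ty -0.018 tz 0.875
140 (array([456.7, 218.7]), array([46.6, 46.6]), 81.4)
150 (array([456.6, 218.7]), array([46.4, 46.6]), 81.0)
165 (array([456.5, 218.8]), array([46.2, 46.5]), 80.9)
180 (array([456.5, 218.7]), array([46.1, 46.2]), 80.8)
```

View pics/w4.png

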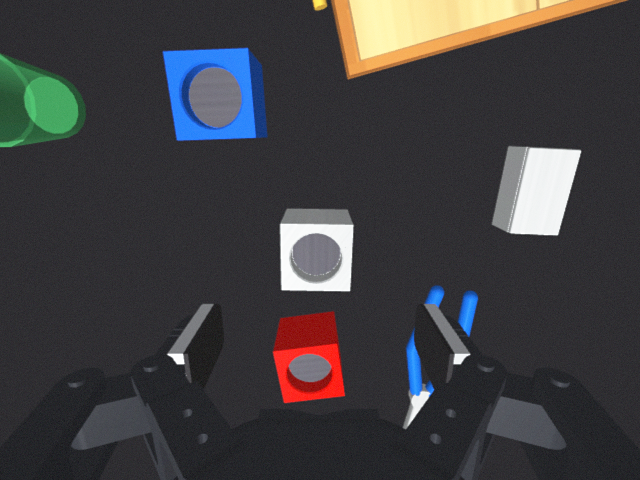

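The steel block at (316,257) is centred between the open fingers, and the red cube at (308,360) and the blue one are clear of them. Descending.

```bash
J="python3 -m jog"
$J '.02 -.015 .3 0 0 0 -1;0 0 .3 0 0 0 -1;0 0 .25 0 0 0 -1;0 0 .1 0 0 0 -1;0 0 0 0 0 0 -1'
$J '0 0 0 0 0 0 -.2;0 0 0 0 0 0 .2;0 0 0 0 0 0 .5;0 0 0 0 0 0 1;0 0 0 0 0 0 1' 70
$J '0 0 0 0 0 0 1;0 0 -.1 0 0 0 1;0 0 -.3 0 0 0 1;0 0 -.5 0 0 0 1;0 0 0 0 0 0 1'
$J '0 0 0 0 0 0 1'
python3 -c "
from h import *
plan(636.5,126,270,6.3)"
```

```text
time: 13.7
tool_pos: [455.3, 219.3, 184.4]
tcp_rot: [180.0, 0.1, -8.3]
ft_force: [-0.2, 1.0, 0.4]
finger_gap: 85.5
grip_force: 0.0
time: 14.32
tool_pos: [455.9, 219.9, 186.1]
tcp_rot: [-180.0, -0.1, -8.2]
ft_force: [-1.0, -1.9, 5.7]
finger_gap: 44.9
grip_force: 73.7
time: 14.95
tool_pos: [456.8, 220.5, 279.4]
tcp_rot: [-179.8, -0.4, -8.2]
ft_force: [1.4, -0.2, -6.1]
finger_gap: 45.0
grip_force: 73.8
time: 15.08
tool_pos: [454.5, 219.6, 273.7]
tcp_rot: [180.0, 0.1, -8.2]
ft_force: [-0.2, -0.1, -6.8]
finger_gap: 45.0
grip_force: 73.8
wz sum -0.242 | tx 1.706 ty 1.130 tz 0.037
```

```bash
J="python3 -m jog"
$J '0 0 0 0 0 -.121 1;0 0 0 0 0 -.121 1;.34 .226 0 0 0 0 1;.34 .226 0 0 0 0 1;.34 .226 0 0 0 0 1' >/dev/null
$J '.34 .226 0 0 0 0 1;.34 .226 0 0 0 0 1;0 0 0 0 0 0 1;0 0 0 0 0 0 1'
python3 -c "
from h import *
plan(636.5,126,200,6.3)
s=snapshot('wrist');cv2.imwrite('pics/w5.png',s['img'][:,:,::-1])"
```

```text
time: 16.2
tool_pos: [635.4, 126.0, 271.6]
tcp_rot: [-180.0, 0.3, 6.3]
ft_force: [-0.6, 0.5, -7.0]
finger_gap: 45.1
grip_force: 73.8
wz sum -0.000 | tx 0.011 ty 0.001 tz 0.716
```

View pics/w5.png

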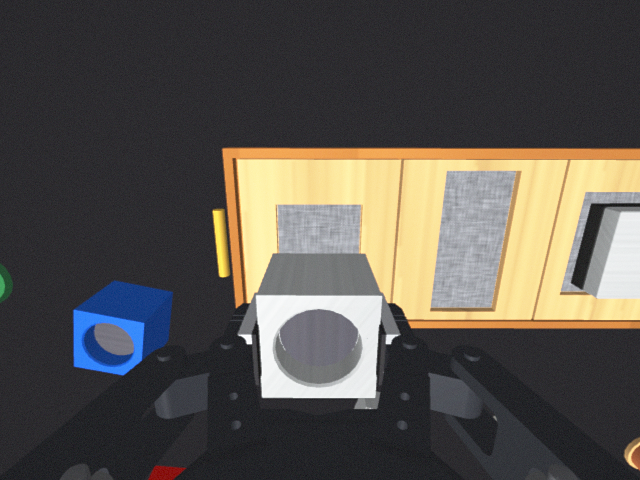

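The doming block is lined up with the small square pocket, far edge (277,205)–(362,205). I'll lower it partway and check that edge against the plan.

```bash
J="python3 -m jog"
python3 -c "
from h import *
s=snapshot('wrist'); P=ray(s,[(277,205),(362,205)],9.); m=P.mean(0);a=np.radians(6.3)
print(np.linalg.norm(P[1]-P[0]),'centre',m-30*np.array([np.cos(a),np.sin(a)]))"
$J '.015 0 .3 0 0 0 1;0 0 .3 0 0 0 1;0 0 .07 0 0 0 1;0 0 0 0 0 0 1;0 0 0 0 0 0 1'
$J '0 0 .03 0 0 0 1;0 0 .02 0 0 0 1;0 0 0 0 0 0 1;0 0 0 0 0 0 1'
```

```text
60.32427568550389 centre [636.18674695 125.63580663]
time: 16.92
tool_pos: [638.8, 126.6, 209.7]
tcp_rot: [-180.0, -0.2, 6.3]
ft_force: [1.2, -0.1, -5.9]
finger_gap: 45.2
grip_force: 73.6
time: 17.42
tool_pos: [638.0, 126.3, 202.7]
tcp_rot: [180.0, 0.0, 6.3]
ft_force: [-0.7, 0.0, -5.8]
finger_gap: 45.1
grip_force: 73.7
```

```bash
J="python3 -m jog"
$J '-.01 0 .04 0 0 0 1;0 0 .01 0 0 0 1;0 0 0 0 0 0 1;0 0 0 0 0 0 1'
$J '0 0 .015 0 0 0 1;0 0 0 0 0 0 1;0 0 0 0 0 0 1'
$J '0 0 .015 0 0 0 1;0 0 0 0 0 0 1;0 0 0 0 0 0 1'
```

```text
time: 17.92
tool_pos: [637.1, 126.2, 197.7]
tcp_rot: [-180.0, -0.0, 6.3]
ft_force: [-0.1, 0.3, -6.7]
finger_gap: 45.2
grip_force: 73.7
time: 18.3
tool_pos: [637.1, 126.2, 196.2]
tcp_rot: [-180.0, -0.0, 6.3]
ft_force: [-0.0, 0.1, -6.0]
finger_gap: 45.2
grip_force: 73.7
time: 18.68
tool_pos: [637.2, 126.2, 195.2]
tcp_rot: [-180.0, -0.0, 6.3]
ft_force: [-3.2, 0.9, -0.7]
finger_gap: 45.4
grip_force: 74.3
```

```bash
J="python3 -m jog"
$J '0 0 .005 0 0 0 -.15;0 0 0 0 0 0 -.3;0 0 0 0 0 0 -.36;0 0 0 0 0 0 -.36;0 0 -.05 0 0 0 -.36'
$J '0 0 -.2 0 0 0 -.36;0 0 -.4 0 0 0 -.36;0 0 -.4 0 0 0 -.36;0 0 0 0 0 0 -.36;0 0 0 0 0 0 -.36'
python3 -c "
from h import *
plan(464.7,-362,290,-37.4)
s=snapshot('wrist');print(blob(s,(319,300),55,150,255,R=150,sat=30)[:3])"
```

```text
time: 19.3
tool_pos: [636.8, 126.1, 198.9]
tcp_rot: [-180.0, 0.1, 6.3]
ft_force: [0.0, 0.0, 0.5]
finger_gap: 58.0
grip_force: 0.0
time: 19.92
tool_pos: [637.1, 126.2, 300.3]
tcp_rot: [-180.0, -0.1, 6.3]
ft_force: [-1.1, 0.3, -0.4]
finger_gap: 58.1
grip_force: 0.0
wz sum 0.728 | tx 1.595 ty 4.926 tz 0.103
(array([661.3,  38.8]), array([85.7, 34.9]), 6.4)
```

```bash
J="python3 -m jog"
$J '0 0 0 0 0 .146 -1;0 0 0 0 0 .146 -1;0 0 0 0 0 .146 -1;0 0 0 0 0 .146 -1;0 0 0 0 0 .146 -1' >/dev/null
$J '.16 .493 0 0 0 0 -1;.16 .493 0 0 0 0 -1;.16 .493 0 0 0 0 -1;.16 .493 0 0 0 0 -1;.16 .493 0 0 0 0 -1' >/dev/null
$J '.16 .493 0 0 0 0 -1;.16 .493 0 0 0 0 -1;.16 .493 0 0 0 0 -1;.16 .493 0 0 0 0 -1;.16 .493 0 0 0 0 -1' >/dev/null
$J '0 0 .1 0 0 0 -1;0 0 0 0 0 0 -1;0 0 0 0 0 0 -1'
python3 -c "
from h import *
plan(464.7,-362,174,-37.4)
s=snapshot('wrist');cv2.imwrite('pics/w6.png',s['img'][:,:,::-1])
im=s['img'];g=cv2.cvtColor(im,cv2.COLOR_RGB2GRAY);S=im.max(2).astype(int)-im.min(2)
m=np.zeros_like(g);w=np.s_[150:310,225:415];m[w]=(g[w]>175)&(S[w]<30);ys,xs=np.nonzero(m);print(cv2.minAreaRect(ray(s,np.c_[xs,ys],26).astype(np.float32)))
"
```

```text
time: 22.22
tool_pos: [464.3, -361.0, 288.5]
tcp_rot: [-180.0, 0.1, -37.4]
ft_force: [-0.6, -1.2, 0.2]
finger_gap: 85.6
grip_force: 0.0
wz sum -0.000 | tx 0.009 ty 0.005 tz 1.145
((466.0572509765625, -361.790771484375), (34.00840759277344, 90.40082550048828), 52.53326416015625)
```

View pics/w6.png

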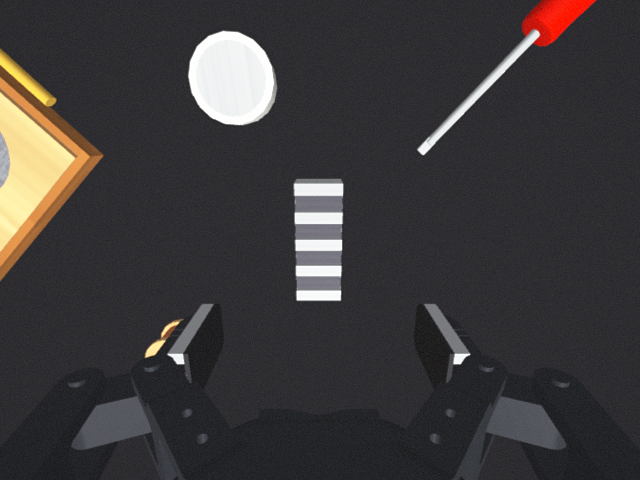

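The bar, with its four grooves visible, is centred at (319,241) and measures 90 x 34 mm. Grasping.

```bash
J="python3 -m jog"
$J '.012 .005 .35 0 0 0 -1;0 0 .35 0 0 0 -1;0 0 .3 0 0 0 -1;0 0 .11 0 0 0 -1;0 0 0 0 0 0 -1'
$J '0 0 0 0 0 0 0;0 0 0 0 0 0 .2;0 0 0 0 0 0 .5;0 0 0 0 0 0 1;0 0 0 0 0 0 1' 70
$J '0 0 0 0 0 0 1;0 0 -.1 0 0 0 1;0 0 -.3 0 0 0 1;0 0 -.5 0 0 0 1;0 0 0 0 0 0 1'
$J '0 0 0 0 0 0 1'
python3 -c "
from h import *
plan(648.5,17,270,6.3)"
```

```text
time: 22.9
tool_pos: [464.8, -362.8, 178.0]
tcp_rot: [-180.0, 0.1, -37.4]
ft_force: [-0.6, 0.0, 0.3]
finger_gap: 85.5
grip_force: 0.0
time: 23.52
tool_pos: [465.2, -363.9, 179.7]
tcp_rot: [-180.0, -0.1, -37.5]
ft_force: [0.3, 1.4, 6.5]
finger_gap: 32.2
grip_force: 72.3
time: 24.15
tool_pos: [465.9, -364.8, 273.5]
tcp_rot: [179.9, -0.5, -37.5]
ft_force: [1.7, -0.4, -5.0]
finger_gap: 32.2
grip_force: 71.1
time: 24.28
tool_pos: [464.1, -363.2, 267.4]
tcp_rot: [-180.0, 0.1, -37.5]
ft_force: [0.5, 0.5, -5.3]
finger_gap: 32.4
grip_force: 71.0
wz sum -0.730 | tx 2.250 ty -3.576 tz -0.026
```

```bash
J="python3 -m jog"
$J '0 0 0 0 0 -.146 1;0 0 0 0 0 -.146 1;0 0 0 0 0 -.146 1;0 0 0 0 0 -.146 1;0 0 0 0 0 -.146 1' >/dev/null
$J '.281 -.447 0 0 0 0 1;.281 -.447 0 0 0 0 1;.281 -.447 0 0 0 0 1;.281 -.447 0 0 0 0 1;.281 -.447 0 0 0 0 1' >/dev/null
$J '.281 -.447 0 0 0 0 1;.281 -.447 0 0 0 0 1;.281 -.447 0 0 0 0 1;0 0 0 0 0 0 1;0 0 0 0 0 0 1'
python3 -c "
from h import *
plan(648.5,17,200,6.3)
s=snapshot('wrist');cv2.imwrite('pics/w7.png',s['img'][:,:,::-1])"
```

```text
time: 26.15
tool_pos: [647.7, 16.9, 265.5]
tcp_rot: [-180.0, 0.3, 6.4]
ft_force: [0.4, 0.3, -4.6]
finger_gap: 32.1
grip_force: 71.4
wz sum 0.001 | tx 0.008 ty -0.000 tz 0.655
```

View pics/w7.png

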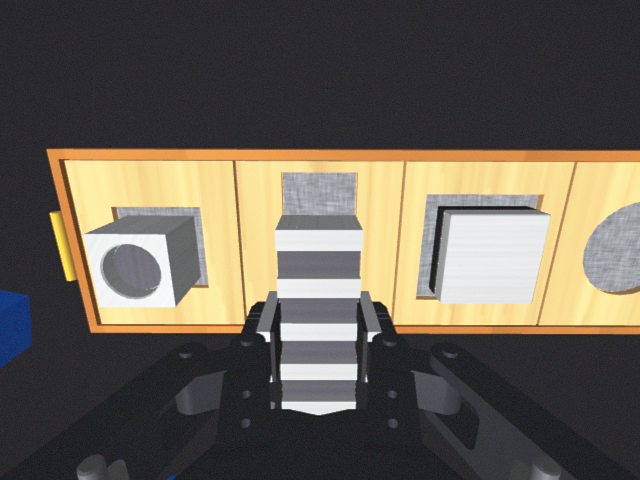

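The bar is aligned with the long pocket, far edge (282,173)–(357,173). The doming block at (140,260) and bench block at (490,255) both sit inside their pockets. Lowering.

```bash
J="python3 -m jog"
$J '.005 0 .3 0 0 0 1;0 0 .3 0 0 0 1;0 0 .07 0 0 0 1;0 0 0 0 0 0 1;0 0 0 0 0 0 1' >/dev/null
$J '0 0 .03 0 0 0 1;0 0 .03 0 0 0 1;0 0 0 0 0 0 1;0 0 0 0 0 0 1'
$J '0 0 .015 0 0 0 1;0 0 0 0 0 0 1;0 0 0 0 0 0 1'
$J '0 0 .015 0 0 0 1;0 0 0 0 0 0 1;0 0 0 0 0 0 1'
```

```text
time: 27.32
tool_pos: [649.2, 16.8, 195.1]
tcp_rot: [-180.0, 0.0, 6.3]
ft_force: [-0.8, 0.2, -4.3]
finger_gap: 32.3
grip_force: 71.4
time: 27.7
tool_pos: [649.2, 16.7, 193.7]
tcp_rot: [-180.0, 0.0, 6.3]
ft_force: [-0.0, 0.6, -4.2]
finger_gap: 32.6
grip_force: 71.4
time: 28.08
tool_pos: [649.2, 16.7, 192.1]
tcp_rot: [-180.0, 0.0, 6.3]
ft_force: [0.5, -0.4, -4.2]
finger_gap: 32.1
grip_force: 71.4
```

```bash
J="python3 -m jog"
$J '0 0 .015 0 0 0 1;0 0 0 0 0 0 1;0 0 0 0 0 0 1'
$J '0 0 .012 0 0 0 1;0 0 0 0 0 0 1;0 0 0 0 0 0 1'
$J '0 0 .012 0 0 0 1;0 0 0 0 0 0 1;0 0 0 0 0 0 1'
```

```text
time: 28.45
tool_pos: [649.2, 16.7, 190.7]
tcp_rot: [-180.0, 0.0, 6.3]
ft_force: [0.7, -0.2, -4.8]
finger_gap: 32.4
grip_force: 71.4
time: 28.82
tool_pos: [649.2, 16.7, 189.5]
tcp_rot: [180.0, 0.0, 6.3]
ft_force: [1.8, 0.3, -5.1]
finger_gap: 32.6
grip_force: 71.4
time: 29.2
tool_pos: [649.4, 16.7, 188.7]
tcp_rot: [180.0, -0.0, 6.3]
ft_force: [-2.8, 0.2, 0.3]
finger_gap: 32.3
grip_force: 71.9
```

```bash
J="python3 -m jog"
$J '0 0 .005 0 0 0 .1;0 0 0 0 0 0 0;0 0 0 0 0 0 -.08;0 0 0 0 0 0 -.08;0 0 -.05 0 0 0 -.08'
$J '0 0 -.2 0 0 0 -.08;0 0 -.4 0 0 0 -.08;0 0 -.4 0 0 0 -.08;0 0 0 0 0 0 -1;0 0 0 0 0 0 -1'
python3 -c "
from h import *
plan(586.6,-384.6,280,6.3)"
```

```text
time: 29.82
tool_pos: [649.0, 16.7, 192.5]
tcp_rot: [-180.0, 0.1, 6.3]
ft_force: [0.8, -0.2, -0.8]
finger_gap: 45.7
grip_force: 0.0
time: 30.45
tool_pos: [649.3, 16.7, 293.9]
tcp_rot: [180.0, -0.1, 6.3]
ft_force: [-1.0, -0.5, -1.3]
finger_gap: 80.3
grip_force: 0.0
wz sum 0.000 | tx -1.064 ty 3.920 tz 0.139
```

```bash
J="python3 -m jog"
$J '-.133 .49 0 0 0 0 -1;-.133 .49 0 0 0 0 -1;-.133 .49 0 0 0 0 -1;-.133 .49 0 0 0 0 -1;-.133 .49 0 0 0 0 -1' >/dev/null
$J '-.133 .49 0 0 0 0 -1;-.133 .49 0 0 0 0 -1;-.133 .49 0 0 0 0 -1;0 0 .1 0 0 0 -1;0 0 0 0 0 0 -1' >/dev/null
$J '0 0 0 0 0 0 -1'
python3 -c "
from h import *
s=snapshot('wrist');cv2.imwrite('pics/w8.png',s['img'][:,:,::-1])
for lo in (205,220,230):
  P=blob(s,(319,245),26,lo,255,R=70,sat=30); c,r=cv2.minEnclosingCircle(P[3]); print(P[:3],c,r)
plan(*c,177,6.3)"
```

```text
time: 31.82
tool_pos: [586.8, -383.2, 282.0]
tcp_rot: [-179.9, 0.1, 6.4]
ft_force: [0.5, 0.3, -0.4]
finger_gap: 85.4
grip_force: 0.0
(array([ 587.6, -385.1]), array([52.4, 52.7]), 6.5) (587.4619750976562, -384.9186706542969) 26.797304153442383
(array([ 587.6, -385.1]), array([52.4, 52.6]), 6.5) (587.3807373046875, -384.9282531738281) 26.727481842041016
(array([ 587.6, -385.1]), array([52.4, 52.6]), 6.5) (587.51025390625, -384.99090576171875) 26.628515243530273
wz sum 0.002 | tx 0.003 ty 0.018 tz 1.056
```

View pics/w8.png

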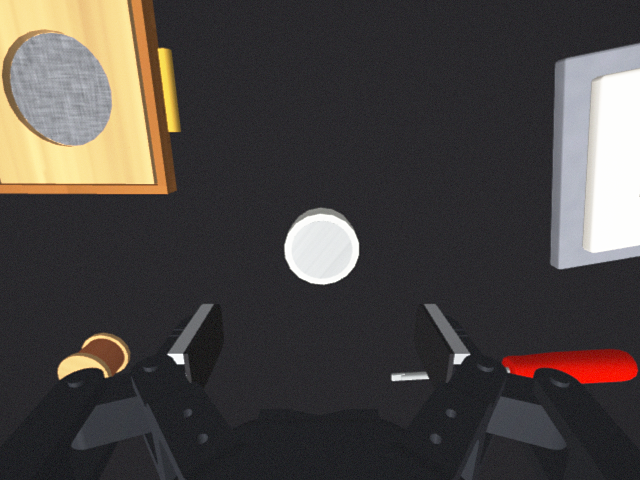

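The tin at (322,246) is 53 mm across, so it is the large one, and it is centred and clear. A light grip will do.

```bash
J="python3 -m jog"
$J '.003 .018 .35 0 0 0 -1;0 0 .35 0 0 0 -1;0 0 .27 0 0 0 -1;0 0 .1 0 0 0 -1;0 0 0 0 0 0 -1' 25
$J '0 0 0 0 0 0 -.2;0 0 0 0 0 0 0;0 0 0 0 0 0 .3;0 0 0 0 0 0 .5;0 0 0 0 0 0 .5' 25
$J '0 0 0 0 0 0 .5;0 0 -.1 0 0 0 .5;0 0 -.3 0 0 0 .5;0 0 -.5 0 0 0 .5;0 0 0 0 0 0 .5'
$J '0 0 0 0 0 0 .5'
python3 -c "
from h import *
plan(673,-203,270,6.3)"
```

```text
time: 32.5
tool_pos: [587.2, -385.7, 175.7]
tcp_rot: [-180.0, 0.0, 6.4]
ft_force: [-0.3, -0.2, -0.2]
finger_gap: 85.7
grip_force: 0.0
time: 33.12
tool_pos: [587.7, -386.8, 177.9]
tcp_rot: [179.9, -0.1, 6.3]
ft_force: [-1.2, 2.2, 6.4]
finger_gap: 51.9
grip_force: 25.7
time: 33.75
tool_pos: [588.8, -387.8, 273.1]
tcp_rot: [179.6, -0.4, 6.3]
ft_force: [0.2, -0.8, -0.0]
finger_gap: 52.3
grip_force: 26.5
time: 33.88
tool_pos: [587.0, -386.4, 266.3]
tcp_rot: [180.0, -0.0, 6.3]
ft_force: [0.1, 0.4, -0.3]
finger_gap: 52.0
grip_force: 26.5
wz sum 0.000 | tx 1.056 ty -1.729 tz -0.037
```

```bash
J="python3 -m jog"
$J '.264 -.432 0 0 0 0 .5;.264 -.432 0 0 0 0 .5;.264 -.432 0 0 0 0 .5;.264 -.432 0 0 0 0 .5;0 0 0 0 0 0 .5' >/dev/null
$J '0 0 0 0 0 0 .5;0 0 0 0 0 0 .5'
python3 -c "
from h import *
plan(673,-203,200,6.3)
s=snapshot('wrist');cv2.imwrite('pics/w9.png',s['img'][:,:,::-1])"
```

```text
time: 34.75
tool_pos: [672.3, -204.3, 264.9]
tcp_rot: [-180.0, 0.1, 6.2]
ft_force: [0.0, 0.4, -0.4]
finger_gap: 51.9
grip_force: 26.6
wz sum -0.001 | tx 0.009 ty -0.012 tz 0.649
```

View pics/w9.png

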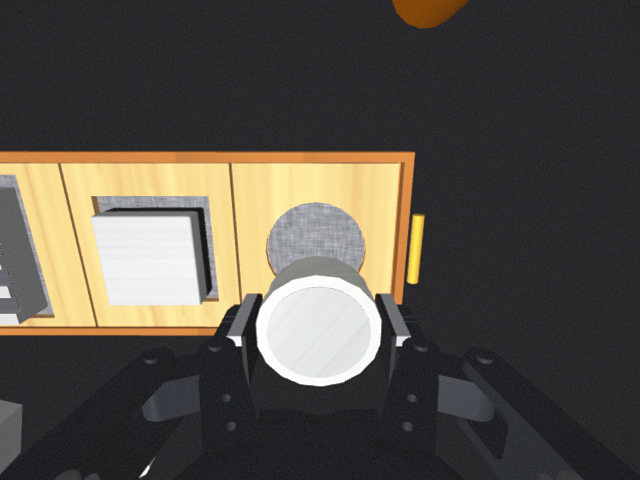

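The tin is lined up with the round pocket at (316,245). The bench block sits in its pocket at (150,255). Lowering.

```bash
J="python3 -m jog"
$J '.005 -.01 .3 0 0 0 .5;0 0 .3 0 0 0 .5;0 0 .08 0 0 0 .5;0 0 .04 0 0 0 .5;0 0 0 0 0 0 .5' >/dev/null
$J '0 0 0 0 0 0 .5;0 0 .015 0 0 0 .5;0 0 0 0 0 0 .5;0 0 0 0 0 0 .5'
$J '0 0 .015 0 0 0 .5;0 0 0 0 0 0 .5;0 0 0 0 0 0 .5'
$J '0 0 .012 0 0 0 .5;0 0 0 0 0 0 .5;0 0 0 0 0 0 .5'
```

```text
time: 35.92
tool_pos: [673.4, -201.9, 192.3]
tcp_rot: [-180.0, 0.0, 6.3]
ft_force: [0.2, 0.6, -1.2]
finger_gap: 51.9
grip_force: 26.6
time: 36.3
tool_pos: [673.4, -201.9, 190.7]
tcp_rot: [-180.0, 0.0, 6.3]
ft_force: [0.6, 0.2, -0.9]
finger_gap: 52.1
grip_force: 26.6
time: 36.67
tool_pos: [673.4, -202.0, 189.6]
tcp_rot: [-180.0, 0.0, 6.3]
ft_force: [-0.2, -0.6, -0.6]
finger_gap: 52.0
grip_force: 26.6
```

```bash
J="python3 -m jog"
$J '0 0 .012 0 0 0 .5;0 0 0 0 0 0 .5;0 0 0 0 0 0 .5'
$J '0 0 .012 0 0 0 .5;0 0 0 0 0 0 .5;0 0 0 0 0 0 .5'
```

```text
time: 37.05
tool_pos: [673.4, -202.0, 188.4]
tcp_rot: [180.0, 0.0, 6.3]
ft_force: [0.2, 0.8, -1.7]
finger_gap: 52.1
grip_force: 26.6
time: 37.42
tool_pos: [673.4, -202.0, 187.2]
tcp_rot: [-180.0, 0.0, 6.3]
ft_force: [0.0, -0.2, -1.5]
finger_gap: 51.9
grip_force: 26.7
```

```bash
J="python3 -m jog"
$J '0 0 .01 0 0 0 .5;0 0 0 0 0 0 .5;0 0 0 0 0 0 .5'
$J '0 0 .01 0 0 0 .5;0 0 0 0 0 0 .5;0 0 0 0 0 0 .5'
```

```text
time: 37.8
tool_pos: [673.5, -202.0, 187.0]
tcp_rot: [180.0, -0.0, 6.3]
ft_force: [-3.2, 2.0, 5.2]
finger_gap: 52.2
grip_force: 27.0
time: 38.17
tool_pos: [673.5, -202.0, 186.9]
tcp_rot: [180.0, -0.0, 6.3]
ft_force: [-7.3, 2.3, 12.3]
finger_gap: 51.9
grip_force: 27.6
```

On the felt. I'll ease off, release, back away and check from above.

```bash
J="python3 -m jog"
$J '0 0 -.012 0 0 0 .5;0 0 0 0 0 0 -.3;0 0 0 0 0 0 -.5;0 0 0 0 0 0 -.55;0 0 0 0 0 0 -.55'
$J '0 0 -.05 0 0 0 -.55;0 0 -.2 0 0 0 -.55;0 0 -.4 0 0 0 -.55;0 0 -.5 0 0 0 -.55;0 0 0 0 0 0 -.55'
$J '-.4 .4 0 0 0 0 -.55;-.4 .4 0 0 0 0 -.55;-.4 .4 0 0 0 0 -.55;-.4 .4 0 0 0 0 -.55;-.4 .4 0 0 0 0 -.55' >/dev/null
$J '0 0 0 0 0 0 -.55;0 0 0 0 0 0 -.55'
python3 -c "
from h import *
s=snapshot('scene');a=s['img'][150:360,100:520,::-1];cv2.imwrite('pics/f1.png',cv2.resize(a,None,fx=1.9,fy=1.9,interpolation=2))
t=snapshot('side')['img'][130:350,190:410,::-1];cv2.imwrite('pics/f2.png',cv2.resize(t,None,fx=2.6,fy=2.6,interpolation=2))
for p in ((298,223),(357,221)): print(blob(s,p,26,185,255,R=40,sat=25)[:3])"
```

```text
time: 38.8
tool_pos: [673.4, -202.0, 186.2]
tcp_rot: [-180.0, 0.0, 6.3]
ft_force: [-0.2, -0.2, 0.2]
finger_gap: 66.4
grip_force: 0.0
time: 39.42
tool_pos: [675.5, -202.7, 310.5]
tcp_rot: [179.7, -0.6, 6.3]
ft_force: [0.7, 0.0, -0.3]
finger_gap: 66.1
grip_force: 0.0
time: 40.3
tool_pos: [496.5, -422.7, 301.8]
tcp_rot: [-180.0, -0.0, 6.3]
ft_force: [-0.6, 0.8, 0.2]
finger_gap: 66.3
grip_force: 0.0
(array([471., -63.]), array([35.8, 34.8]), 87.9)
(array([470.7,  61.5]), array([33.2, 57. ]), 79.1)
```

View pics/f1.png

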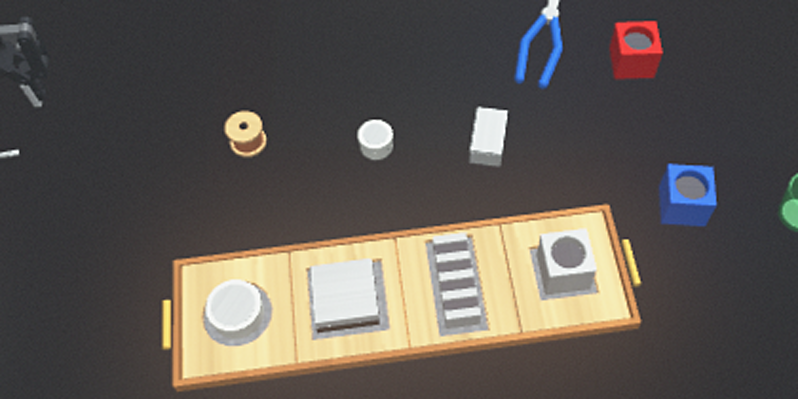

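View pics/f2.png

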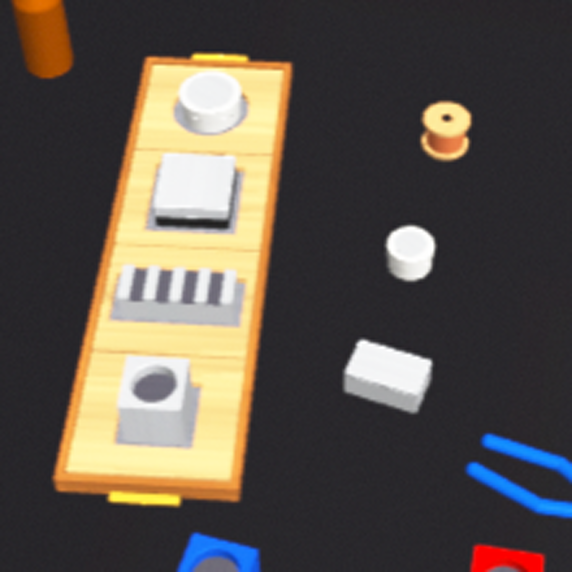

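Both views show all four items flat in their own pockets. In the top crop they are the tin (237,308), bench block (345,295), grooved bar (456,280) and doming block (568,262). The short bar and small tin have not moved.

```bash
python3 -c "
from bench import *
print(hand_in())"
```

```text
the job is handed in; nothing more can be done
None
```

The bench block, doming block, grooved bar and large tin are each flat in their own nests, the short bar and small tin are where they started, and the job was handed in at about 40 s.

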